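# Open the air pump's filter chamber

## Task

The bench air pump is unplugged for a filter change. With the fingertips press its snap tab down until the spring-loaded filter cover jumps free, then push the cover by its finger bar rearward until it is fully out of its rails, so that it lies flat on the pump's deck with the filter uncovered. Only press and push: do not lift or tilt the cover, do not knock over or shove the things standing round the pump, and finish with the hand clear.

Things in the scene. Friction and masses are not known exactly. Their poses are not given: they have to be found in the camera images.
- pump: Grey bench air pump, fixed, 302 long, 107 wide, 88 high. Origin on the bench on its centre line, midway between front and rear face; x runs from front (snap tab) to rear, y left, z up. All 'pump' coordinates below are mm in this frame. Sliding surface at z 50: filter chamber in front (x -93 to -11), deck behind it (x -11 to 117), then the motor hood (x 117 to 152, top z 88).
- rail_end (a point): Where rails end and deck begins: centre line, pump x -11, z 50. From x -98 to here two side rails hold the cover down with lips (top z 59, inner edges y +-36); rearward of here are only low fences (top z 55.5, inner faces y +-43). In front, bulkheads (x -121 to -101, top z 64) stand either side of the snap tab, from |y| 16.5 outward; ahead of them the casing is 40 high.
- snap_tab (a joint): Snap tab: steel rocker strip, pivot along the pump's y at pump x -113, z 58.5. 0 at rest, grows as its pad is pressed down, stop at 0.30 rad. The tooth at its other end stands behind the cover's front lip and blocks it, clearing it at about 0.17 rad. Springs back when let go. Needs 4 to 6 N on the pad. Its arm and tooth reach to pump x -85, top z 67.
- tab_pad (a point): Where to press: top of the snap tab's ridged pad, 34 mm ahead of its pivot (pump x -147, y 0, z 67 at rest). The pad is 24 mm wide and reaches from 12 mm ahead of this point to some 20 mm behind it. Pressed, this point sinks about 6 mm until the cover is free, 10 mm at the stop.
- cover: Filter cover: loose white plastic plate 84 x 84 x 4 mm, about 80 g; origin at the centre of its underside, axes as the pump's. Seated at pump x -53, y 0, z 50 with 1.5 mm play. Pressing the tab lets two spring pins kick it some 12 mm rearward; the tooth then cannot catch it again and it slides freely rearward. Out of the rails when its origin passes x 31; meets the motor hood at x 75.
- cover_bar (a point): Where to push: middle of the front face of the cover's finger bar, a cross bar 50 mm wide, 6 thick, standing 14 mm above the plate (bar top 68, plate top 54 mm above the bench). This point is 9 mm rearward of the cover's origin, 11 above its underside. The cover's front edge has a low lip (5 thick, top 62 above the bench); between lip and bar the plate is free for 46 mm.
- new_filter: New filter element, a flat black-framed pleated block 78 x 68 x 24 mm lying on the bench to the right of the pump. Origin at the centre of its underside. Leave alone.
- vial: Small white vial with a dark cap, 36 x 36 x 78 mm, to the left of the pump. Origin under its centre. Leave alone.
- tweezers: Steel tweezers, 14 x 126 x 9 mm, lying to the left of the pump. Leave alone.
- beaker: Glass beaker, 70 mm across, 82 high, on the right. Origin under its centre. Leave alone.
- square_jar: Square white reagent jar with a dark cap, 63 x 62 x 128 mm, on the right. Origin under its centre. Leave alone.
- conical_flask_2: Conical flask, 82 mm across, 130 high, on the right. Origin under its centre. Leave alone.
- conical_flask_3: Conical flask, 78 mm across, 125 high, on the right. Origin under its centre. Leave alone.
- wash_bottle: Wash bottle, 63 mm across, 165 high, on the left. Origin under its centre. Leave alone.
There are look-alikes about, which are no part of the job. Leave any green look-alike of the cover alone.

How it is judged:
By the outcome, as a careful person would: the job done as asked, in the order asked, and still so for the second after the job is handed in, with the robot touching nothing.
It also fails if it takes over 40 s, if anything falls off the work surface, if the arm or the gripper's body presses on something with over 40 N, if the wrist force passes 120 N, or if a joint passes its speed limit or range.

## Robot

A 6-joint arm with a two-finger parallel gripper is mounted at the origin on a cart in front of the work surface, level with it; the furniture and walls round the work are solid. World frame = base frame: x ahead of the robot, y to its left, z up, the work surface at z = 0. Lengths are in m, angles in rad, forces in N, time in s.
With the tool pointing down it reaches from about 0.325 to 0.925 m from the base axis. Payload 3.1 kg.
Tool frame: the origin (TCP) lies between the finger pads; the fingertips stand 8 mm ahead of it and the grasp point (between the pads) lies 11 mm behind it; z points along the fingers, x is the direction in which the jaws open and shut, and the axes are right-handed (so a half turn about z gives the same grasp; the last joint's range is limited). The gripper opens to 85 mm and grips with 20 to 120 N. Pads are 22 mm wide; open, the fingers measure 114 mm over their backs; the gripper's body (76 mm by 85 mm) begins 54 mm behind the grasp point. The pads swing forward as they close: fully open they stand 13 mm farther back than shut.
Start: joints at [1.217, 0.217, 1.613, -0, 1.311, -0.112], TCP at [0.15, 0.607, 0.239] pointing down, gripper open.
Joint ranges: [-2.75, 2.75], [-0.78, 2.1], [0.31, 2.55], [-1.13, 4.27], [0.13, 2.63], [-2.58, 2.58]. Speed limits (rad/s): [2.79, 2.79, 3.14, 3.14, 3.14, 3.14].

## Interface

Orientations are given as a rotation vector (axis times angle).
In Python, from cell import sensors, eyes, manip, finder gives the robot as it stands.
- The arm moves only by the tool servo_tool, never from a script. Its argument "targets" is a list of rows, each a list of 3 entries, a list of its own where there are three numbers: the shift along the tool's x, y, z in m, then the turn about the tool's z in degrees, then the opening, from -1 (shut) to 1 (fully open). A call has 1 to 8 rows; each row shifts and turns the commanded pose from where the row before left it, along the tool's axes as they then stand; what a row does not reach is not made up. A row lasts 1/8 s, in which the tool goes at most 62.5 mm and 10.7 degrees, less where a joint would pass 70% of its speed; a pose out of reach is approached as far as the arm can. A call with a gripper value outside its range is refused whole. The fingers move at their own pace and stop on an object; "squeeze" is the grip in N (left out, the last holds). Time passes only in rows, so rows that do not move let the fingers close. It gives the time, the measured TCP pose, the force and the opening at its end, in the units of the state.
- sensors.sense(): the state, without advancing time (a new reading comes with each control period).
- eyes.camera(name): name is "scene" or "top"; returns a dict with "image" (420x560x3 uint8, blue, green, red), "fx", "fy", "cx", "cy" (pixels), "xyz" and "rotation" of the camera in the world. Camera axes: x right, y down, z forward; pixel columns grow to the right and rows downward; lengths in m; the calibration is good to about 2 mm. A picture is of the moment at which its call begins. There is no depth.
- manip.sign_off(): hands the job in, once; it reports no verdict.
Trained networks look in a picture, given as the dict that the camera call returned (one of the last four; its "shot" number tells which), for a name from the list of things; names that differ only in an ending like _2 or _b are one class to them, and where a whole thing is asked for, a point or a joint stands for the part that bears it (a point fixed in the world has none). Each returns a list of dicts, best first, with "p" (0 to 1); they miss things now and then, are a little off and sometimes report something else, mostly with a low value. They report only what shows in the picture. A call takes as long as a camera call. They do not tell look-alikes from the thing itself.
- finder.regions_of(thing, picture): "mask" (420x560 bool, what is visible of it) and "xy" ([column, row] in pixels, amid what is visible of it).
The state is a dict: "time_s": time; "joint_positions": joint angles; "dq": joint speeds; "effort": joint torques, N m; "tool_pos": TCP position; "eef_rot": TCP orientation; "contact_force": force on the tool from outside, world axes, zero at the start; "torque": the same for the moment, N m; "width": finger opening in m.
Only numpy, scipy, OpenCV 4.12 (cv2) and the standard library are available. Lean on these libraries where they do the work, as an engineer would, in place of code of your own. Each camera call takes 0.05 s, during which the arm holds its last target. There are 200 camera calls.

## Working session

There is one attempt and no reset: what is moved stays moved. The work goes in short steps, Python scripts to look and compute and a tool call to move; the robot and the scene stay as the last step left them, time stands still between calls to the robot, and variables do not carry over. Pictures are saved under pics/ and viewed, on a budget of 10 in all, crops included, one or two more only if the job needs it, and the job is handed in when it is done.

Besides the shell and the picture viewer there is one more tool, called after ">>>" as name(argument=value, ...) on one line, values as JSON. servo_tool: Moves the arm, as the interface text tells. Its arguments: {"type":"object","properties":{"targets":{"type":"array"},"squeeze":{"type":"number"}},"required":["targets"]}

```bash
mkdir -p pics
cat > h.py <<'E'
import numpy as np, cv2
from cell import sensors, eyes, manip, finder
from scipy.spatial.transform import Rotation as R
def rot(c):
    r=np.array(c["rotation"]); return r if r.shape==(3,3) else R.from_rotvec(r).as_matrix()
def ray(c,px,z):
    d=rot(c)@np.array([(px[0]-c["cx"])/c["fx"],(px[1]-c["cy"])/c["fy"],1]); o=np.array(c["xyz"])
    return o+d*(z-o[2])/d[2]
def proj(c,P):
    p=(np.atleast_2d(P)-np.array(c["xyz"]))@rot(c); return p[:,:2]/p[:,2:]*[c["fx"],c["fy"]]+[c["cx"],c["cy"]]
E
python3 - <<'E'
from h import *
s=sensors.sense(); print(s)
for n in("top","scene"):
    c=eyes.camera(n); cv2.imwrite(f"pics/{n}0.png",c["image"]); print(n,c["xyz"],rot(c).round(3).tolist(),c["fx"],c["cx"],c["cy"])
    for t in("pump","cover","tab_pad","cover_bar","snap_tab"):
        print(t,[(round(d["p"],2),np.round(d["xy"]),int(d["mask"].sum())) for d in finder.regions_of(t,c)])
E
```

```text
{'time_s': 0.0, 'joint_positions': array([ 1.21680347e+00,  2.17786538e-01,  1.61494850e+00,  1.28990763e-05,
        1.31128175e+00, -1.12201429e-01]), 'dq': array([ 0.00019407, -0.00061966, -0.00256994,  0.00132577, -0.0009268 ,
        0.00091348]), 'effort': array([-2.57689673e-03, -3.96841156e+01, -3.03850758e+01, -3.25291348e-04,
        9.85991035e-03, -3.67019055e-07]), 'tool_pos': array([0.1493479 , 0.60606941, 0.23794065]), 'eef_rot': array([ 2.47214525,  1.93653528, -0.00325064]), 'contact_force': array([-0.07982128, -0.63499437,  0.64368719]), 'torque': array([ 0.01062523, -0.02404588,  0.03765041]), 'width': 0.08534792085825697}
top [0.35245788 0.01524401 1.50458259] [[-0.028, -0.991, 0.129], [-0.999, 0.03, 0.017], [-0.02, -0.128, -0.992]] 538.7024780270852 282.5948261695204 221.74416778979634
pump [(0.89, array([236., 189.]), 3942)]
cover [(0.81, array([166., 253.]), 924), (0.79, array([234., 219.]), 720), (0.77, array([235., 287.]), 901)]
tab_pad [(0.58, array([229., 240.]), 223)]
cover_bar [(0.96, array([163., 253.]), 919), (0.77, array([234., 290.]), 971), (0.66, array([229., 214.]), 788)]
snap_tab [(0.79, array([228., 242.]), 212)]
scene [-0.15367633 -0.73182198  1.19245655] [[0.762, -0.467, 0.448], [-0.647, -0.567, 0.51], [0.015, -0.678, -0.734]] 534.7413509236694 283.90926258140814 211.40103367165506
pump [(0.65, array([284., 183.]), 3167)]
cover [(0.73, array([206., 178.]), 485), (0.71, array([262., 183.]), 426), (0.64, array([209., 230.]), 646)]
tab_pad [(0.57, array([242., 196.]), 160)]
cover_bar [(0.73, array([211., 229.]), 618), (0.66, array([203., 185.]), 462)]
snap_tab [(0.62, array([244., 194.]), 150), (0.3, array([252., 170.]), 187)]
```

Run:
```python
import cv2
a=cv2.imread("pics/top0.png"); cv2.imwrite("pics/top0c.png",cv2.resize(a[110:320,120:400],None,fx=2.85,fy=2.85,interpolation=cv2.INTER_CUBIC))
a=cv2.imread("pics/scene0.png"); cv2.imwrite("pics/scene0c.png",cv2.resize(a[80:290,150:430],None,fx=2.85,fy=2.85,interpolation=cv2.INTER_CUBIC))
```

```text
(no output)
```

View pics/top0c.png

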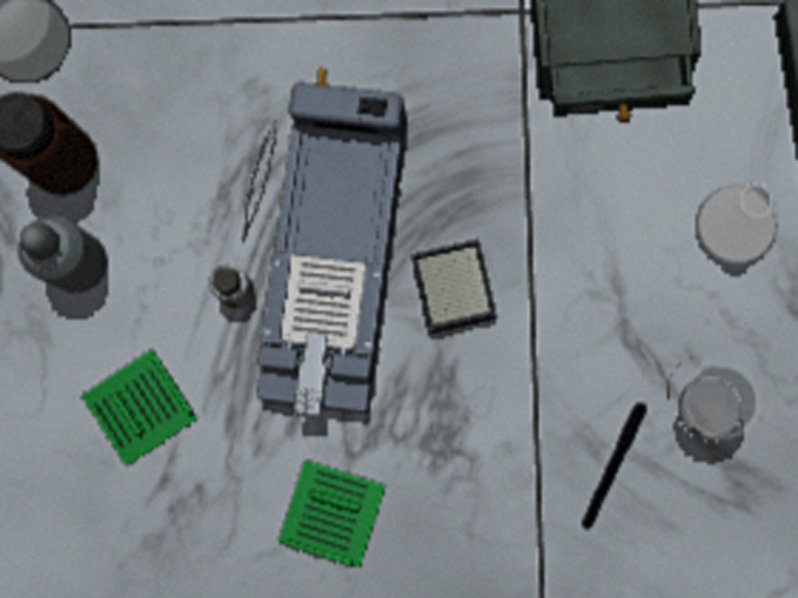

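View pics/scene0c.png

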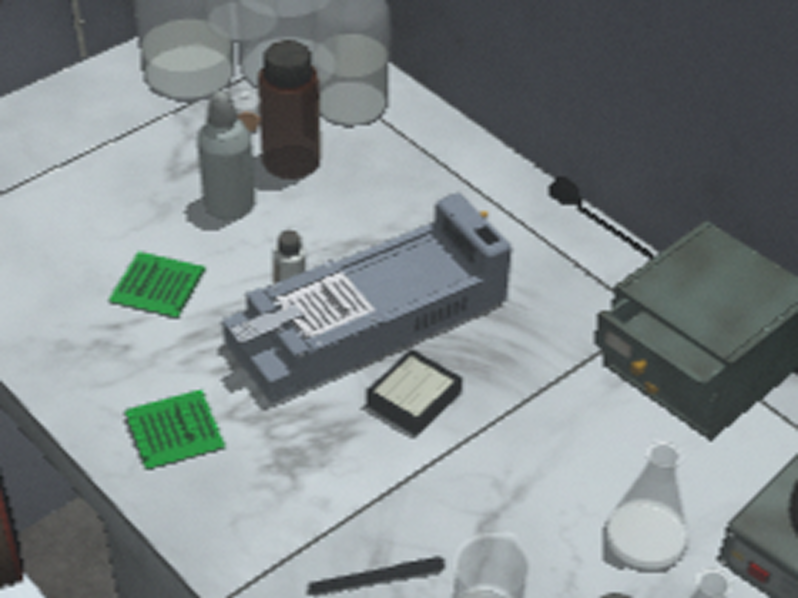

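The top view shows the single pump, with the white cover at about px (233,215) in the full image, the snap tab at (229,240) and the hood at (242,146). The front faces the robot. Candidates for the cover are the white one on the pump (234,219), green (166,253) and green (235,287). I choose the white one in the rails behind the tab. Next I fit the pump pose.

```bash
cat > fit.py <<'E'
from h import *
from scipy.optimize import minimize
def box(x0,x1,y,z): return np.array([[a,b,c] for a in(x0,x1) for b in(-y,y) for c in(0,z)])/1000.
B=[box(-151,-121,53.5,40),box(-121,-101,53.5,64),box(-101,-11,53.5,59),box(-11,117,53.5,55.5),box(117,152,53.5,88),
   np.array([[a,b,c] for a in(-159,-127) for b in(-12,12) for c in(64,67)])/1000.]
def T(p,P):
    c,s=np.cos(p[2]),np.sin(p[2]); return np.atleast_2d(P)@np.array([[c,s,0],[-s,c,0],[0,0,1]])+[p[0],p[1],0]
def sil(c,p,k=4):
    m=np.zeros((420*k,560*k),np.uint8)
    for b in B: cv2.fillConvexPoly(m,cv2.convexHull(np.round((proj(c,T(p,b))+.5)*k).astype(np.int32)),1)
    return m
def draw(c,p,k=1):
    im=cv2.resize(c["image"],None,fx=k,fy=k,interpolation=cv2.INTER_CUBIC)
    def L(pts,col): cv2.polylines(im,[np.round((proj(c,T(p,np.array(pts)/1000.))+.5)*k).astype(np.int32)],True,col,1)
    L([[-151,-53.5,40],[-151,53.5,40],[-121,53.5,40],[-121,-53.5,40]],(0,0,255))
    L([[117,-53.5,88],[117,53.5,88],[152,53.5,88],[152,-53.5,88]],(0,0,255))
    L([[-159,-12,67],[-159,12,67],[-127,12,67],[-127,-12,67]],(0,255,255))
    L([[-95,-36,54],[-95,36,54],[-11,36,54],[-11,-36,54]],(255,0,0))
    L([[-44,-25,68],[-44,25,68],[-38,25,68],[-38,-25,68]],(255,0,255))
    return im
if __name__=="__main__":
    cs=[];M=[]
    for n in("top","scene"):
        c=eyes.camera(n); m=np.zeros((420,560),bool)
        pm=finder.regions_of("pump",c)[0]["mask"]; m|=pm
        near=cv2.dilate(pm.astype(np.uint8),np.ones((7,7)))>0
        for t in("cover","snap_tab"):
            for d in finder.regions_of(t,c):
                col=c["image"][d["mask"]].mean(0)
                if (d["mask"]&near).sum()>.3*d["mask"].sum() and col[1]<1.25*col[2]: m|=d["mask"]
        m=cv2.morphologyEx(m.astype(np.uint8),cv2.MORPH_CLOSE,np.ones((9,9))); cs.append(c); M.append(cv2.resize(m,None,fx=4,fy=4,interpolation=cv2.INTER_NEAREST))
    def f(p,idx=(0,1)): return sum(1-(sil(cs[i],p)&M[i]).sum()/(sil(cs[i],p)|M[i]).sum() for i in idx)
    p0=[*ray(cs[0],(236,195),.04)[:2],-.1]
    for idx in((0,),(1,),(0,1)):
        best=min((minimize(f,p0,(idx,),method="Nelder-Mead",options=dict(initial_simplex=np.array(p0)+np.array([[0,0,0],[.02*s,0,0],[0,.02,0],[0,0,.1*s]]))) for s in(1,-1)),key=lambda r:r.fun)
        print(idx,best.x.round(4),best.fun)
    np.save("pose.npy",best.x)
    k=4; a=draw(cs[0],best.x,k)[110*k:280*k,150*k:350*k]; b=draw(cs[1],best.x,k)[120*k:245*k,200*k:360*k]
    cv2.imwrite("pics/fit_top.png",a[:600]); cv2.imwrite("pics/fit_scene.png",b)
    print("tab_pad,bar,yaw",T(best.x,[[-.147,0,.067],[-.044,0,.061],[.04,0,.061]]).round(4).tolist(),np.degrees(best.x[2]))
E
python3 fit.py
```

```text
(0,) [ 0.6127  0.1678 -0.1513] 0.0326738688290763
(1,) [ 0.6105  0.1717 -0.1458] 0.09279650197880762
(0, 1) [ 0.613   0.1676 -0.156 ] 0.12962377931633062
tab_pad,bar,yaw [[0.4677, 0.1904, 0.067], [0.5695, 0.1744, 0.061], [0.6525, 0.1614, 0.061]] -8.936337197396465
```

View pics/fit_top.png

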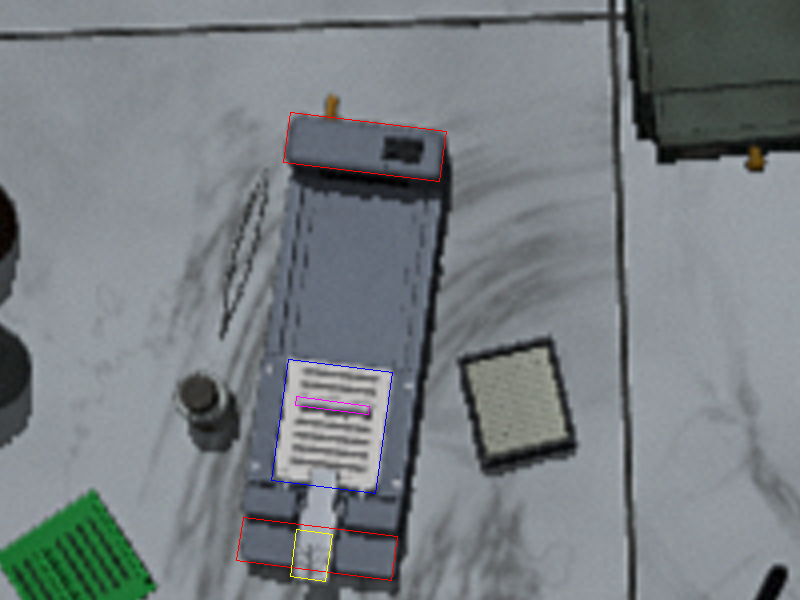

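View pics/fit_scene.png

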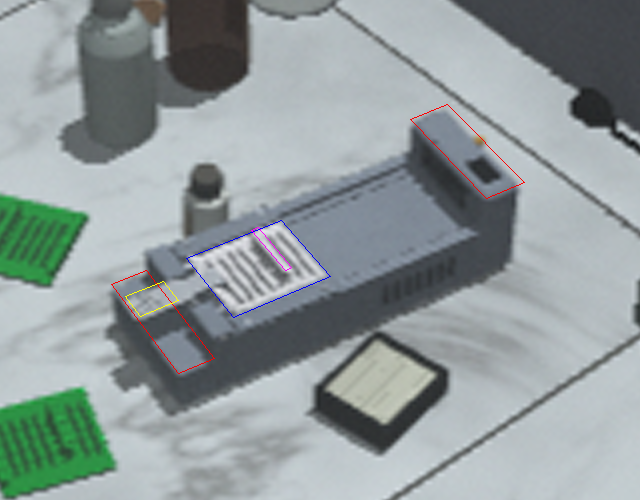

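The fit sits on the cover and tab to within about 3 mm, with yaw −8.9°, the pad at (0.468, 0.190) and the vial clear at crop px (200,400). I move over with the fingers shut, tool y along pump x.

>>> servo_tool(targets=[[[0, 0, 0], -5, -1], [[-0.036, 0.038, 0], 0, -1], [[-0.036, 0.038, 0], 0, -1], [[-0.036, 0.038, 0], 0, -1], [[-0.036, 0.038, 0], 0, -1], [[-0.036, 0.038, 0], 0, -1], [[-0.036, 0.038, 0], 0, -1], [[-0.036, 0.038, 0], 0, -1]], squeeze=30)

```text
time_s: 2.0
tool_pos: [0.3746, 0.3156, 0.2397]
eef_rot: [2.386, 2.043, 0.002]
contact_force: [0.2, 0.2, -0.7]
width: -0.0003
```

>>> servo_tool(targets=[[[-0.036, 0.038, 0], 0, -1], [[-0.036, 0.038, 0], 0, -1], [[-0.036, 0.038, 0], 0, -1], [[0, 0, 0.05], 0, -1], [[0, 0, 0.05], 0, -1], [[0, 0, 0.03], 0, -1], [[0, 0, 0], 0, -1], [[0, 0, 0], 0, -1]])

```text
time_s: 3.0
tool_pos: [0.4709, 0.193, 0.1108]
eef_rot: [2.385, 2.043, 0.003]
contact_force: [0.8, -0.3, -0.2]
width: -0.0003
```

Run:
```python
from fit import *
p=np.load("pose.npy"); s=sensors.sense(); Rt=R.from_rotvec(s["eef_rot"]).as_matrix(); tip=s["tool_pos"]+Rt@[0,0,.008]
c,sn=np.cos(p[2]),np.sin(p[2]); d=tip[:2]-p[:2]; print("tip pump mm",1000*(c*d[0]+sn*d[1]),1000*(-sn*d[0]+c*d[1]),tip[2]*1000, Rt.round(3).tolist())
out=[]
for n,(r0,c0) in(("top",(190,180)),("scene",(140,180))):
    C=eyes.camera(n); k=5; im=cv2.resize(C["image"],None,fx=k,fy=k,interpolation=cv2.INTER_CUBIC)
    w=Rt@np.array([[.0145,.011,0],[-.0145,.011,0],[-.0145,-.011,0],[.0145,-.011,0]]).T
    cv2.polylines(im,[np.round((proj(C,tip+w.T)+.5)*k).astype(np.int32)],True,(0,0,255),1)
    cv2.polylines(im,[np.round((proj(C,T(p,np.array([[-159,-12,67],[-159,12,67],[-127,12,67],[-127,-12,67]])/1000.))+.5)*k).astype(np.int32)],True,(0,255,255),1)
    out.append(im[r0*k:(r0+100)*k,c0*k:(c0+80)*k])
cv2.imwrite("pics/above.png",np.hstack(out))
```

```text
tip pump mm -144.25166744245777 3.004865794373507 102.75649106032039 [[0.154, 0.988, 0.002], [0.988, -0.154, 0.001], [0.001, 0.002, -1.0]]
```

View pics/above.png

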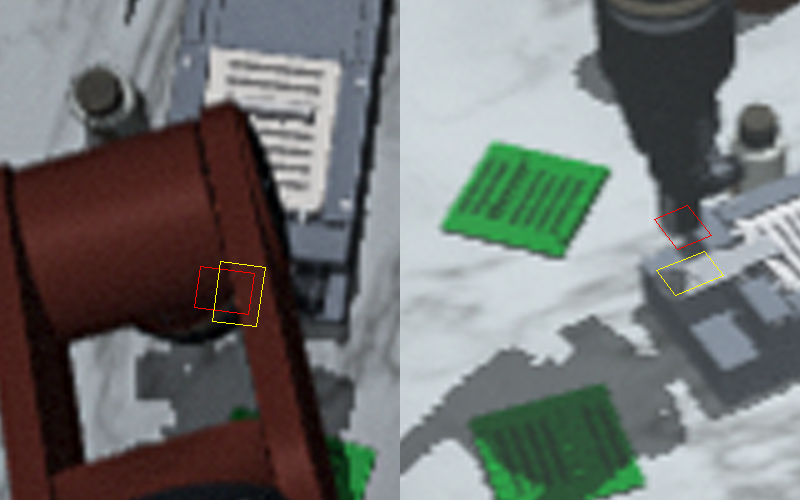

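The scene half shows the closed tips at about (690,235), right over the pad, with the tip projection agreeing. I shift 4 mm forward and 3 mm sideways, then press.

>>> servo_tool(targets=[[[-0.003, -0.004, 0.01], 0, -1], [[0, 0, 0.015], 0, -1], [[0, 0, 0.006], 0, -1], [[0, 0, 0.003], 0, -1], [[0, 0, 0.003], 0, -1], [[0, 0, 0.001], 0, -1], [[0, 0, 0], 0, -1]])

```text
time_s: 3.98
tool_pos: [0.4649, 0.1903, 0.0713]
eef_rot: [-2.386, -2.043, 0.001]
contact_force: [-3.6, -0.5, 3.0]
width: -0.0001
```

>>> servo_tool(targets=[[[0, 0, 0.002], 0, -1], [[0, 0, 0.002], 0, -1], [[0, 0, 0], 0, -1]])

```text
time_s: 4.35
tool_pos: [0.4651, 0.1904, 0.0671]
eef_rot: [-2.386, -2.043, 0.0]
contact_force: [-4.5, 0.5, 4.0]
width: -0.0003
```

>>> servo_tool(targets=[[[0, 0, 0.0015], 0, -1], [[0, 0, 0], 0, -1]])

```text
time_s: 4.6
tool_pos: [0.4651, 0.1904, 0.0662]
eef_rot: [-2.386, -2.043, 0.001]
contact_force: [-5.1, 0.2, 6.4]
width: 0.0004
```

Run:
```python
from fit import *
p=np.load("pose.npy"); s=sensors.sense(); print(s["contact_force"],s["tool_pos"])
out=[]
for n,(r0,c0) in(("top",(170,200)),("scene",(140,215))):
    C=eyes.camera(n); im=draw(C,p,5) if n=="top" else cv2.resize(C["image"],None,fx=5,fy=5,interpolation=cv2.INTER_CUBIC)
    out.append(im[r0*5:(r0+90)*5,c0*5:(c0+80)*5])
cv2.imwrite("pics/press.png",np.hstack(out))
```

```text
[-5.13166221  0.17219434  6.42101307] [0.46512505 0.19041143 0.06621999]
```

View pics/press.png

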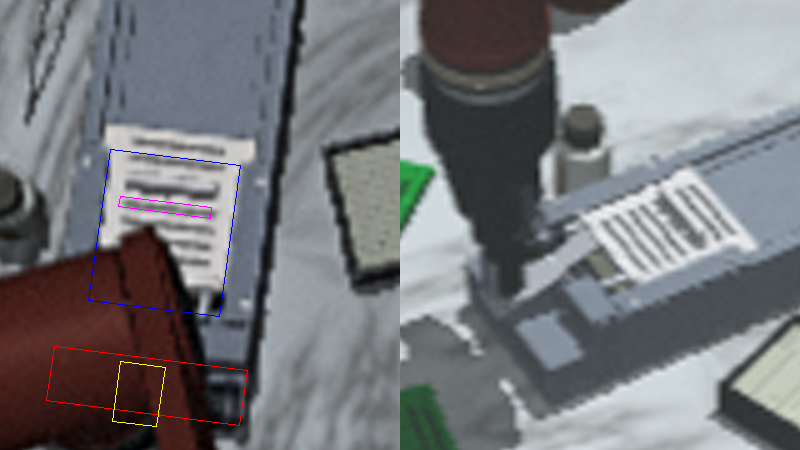

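The cover has jumped about 13 mm rearward: its rear edge in the top half has moved from (111,150) to (107,127), and a gap shows at the tooth in the scene half. I release and go over to the pocket in front of the bar.

>>> servo_tool(targets=[[[0, 0, -0.02], 0, -1], [[0, 0, -0.02], 0, -1], [[0, 0.03, 0], 0, -1], [[0, 0.035, 0], 0, -1], [[0, 0.03, 0], 0, -1], [[0, 0, 0.01], 0, -1], [[0, 0, 0], 0, -1], [[0, 0, 0], 0, -1]])

```text
time_s: 5.7
tool_pos: [0.5577, 0.1757, 0.0949]
eef_rot: [-2.385, -2.043, 0.002]
contact_force: [0.3, 0.4, -0.8]
width: -0.0
```

Run:
```python
from fit import *
p=np.load("pose.npy"); s=sensors.sense(); print(s["contact_force"],s["tool_pos"])
out=[]
for n,(r0,c0) in(("top",(150,200)),("scene",(130,225))):
    C=eyes.camera(n); k=5; im=cv2.resize(C["image"],None,fx=k,fy=k,interpolation=cv2.INTER_CUBIC)
    for q in ([[-83,-42,54],[-83,42,54],[1,42,54],[1,-42,54]],[[-32,-25,68],[-32,25,68],[-26,25,68],[-26,-25,68]]):
        cv2.polylines(im,[np.round((proj(C,T(p,np.array(q)/1000.))+.5)*k).astype(np.int32)],True,(0,0,255),1)
    tip=s["tool_pos"]-[0,0,.008]; t=np.round((proj(C,tip)+.5)*k).astype(int)[0]; cv2.drawMarker(im,tuple(map(int,t)),(0,255,255),0,12)
    out.append(im[r0*k:(r0+90)*k,c0*k:(c0+80)*k])
cv2.imwrite("pics/pocket.png",np.hstack(out))
```

```text
[ 0.30704031  0.44186757 -0.83822348] [0.55769949 0.17574297 0.09493368]
```

View pics/pocket.png

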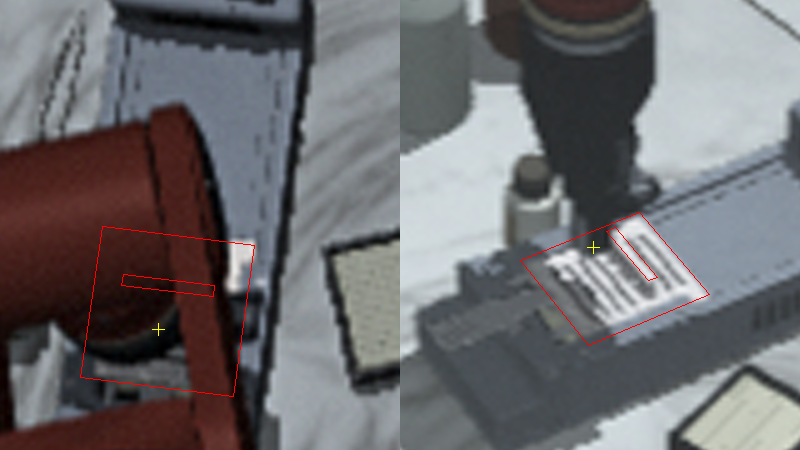

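The modelled cover outline coincides with the seen edge (right corner at (708,295) in the scene half), and the tip marker at (593,247) lies in front of the bar. I lower into the pocket.

>>> servo_tool(targets=[[[0, 0, 0.015], 0, -1], [[0, 0, 0.008], 0, -1], [[0, 0, 0.003], 0, -1], [[0, 0, 0.002], 0, -1], [[0, 0, 0], 0, -1]])

```text
time_s: 6.42
tool_pos: [0.5593, 0.1757, 0.0678]
eef_rot: [2.386, 2.043, 0.0]
contact_force: [0.6, 1.0, -0.4]
width: -0.0
```

>>> servo_tool(targets=[[[0, 0.005, 0], 0, -1], [[0, 0.005, 0], 0, -1], [[0, 0.005, 0], 0, -1], [[0, 0.005, 0], 0, -1], [[0, 0.005, 0], 0, -1], [[0, 0.005, 0], 0, -1], [[0, 0, 0], 0, -1]])

```text
time_s: 7.3
tool_pos: [0.5894, 0.1709, 0.0679]
eef_rot: [2.386, 2.043, 0.001]
contact_force: [0.0, -0.2, -0.0]
width: -0.0
```

>>> servo_tool(targets=[[[0, 0.006, 0], 0, -1], [[0, 0.006, 0], 0, -1], [[0, 0.006, 0], 0, -1], [[0, 0.006, 0], 0, -1], [[0, 0.006, 0], 0, -1], [[0, 0, 0], 0, -1]])

```text
time_s: 8.05
tool_pos: [0.6192, 0.1663, 0.068]
eef_rot: [2.386, 2.043, 0.001]
contact_force: [0.7, -0.0, -0.4]
width: 0.0001
```

Run:
```python
from h import *
out=[]; print(sensors.sense()["contact_force"])
for n,(r0,c0) in(("top",(130,200)),("scene",(130,235))):
    C=eyes.camera(n); im=cv2.resize(C["image"],None,fx=5,fy=5,interpolation=cv2.INTER_CUBIC)
    out.append(im[r0*5:(r0+90)*5,c0*5:(c0+80)*5])
cv2.imwrite("pics/mid.png",np.hstack(out))
```

```text
[ 0.65750945 -0.03535413 -0.44469141]
```

View pics/mid.png

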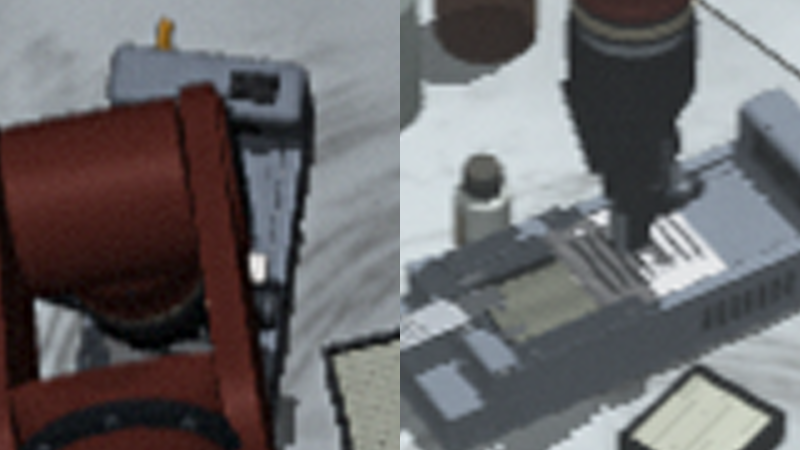

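The cover follows flat on its line: in the scene half the filter at (545,300) is being uncovered and the tips are behind the bar at (630,240). I push on to origin x of about 52.

>>> servo_tool(targets=[[[0, 0.006, 0], 0, -1], [[0, 0.006, 0], 0, -1], [[0, 0.006, 0], 0, -1], [[0, 0.006, 0], 0, -1], [[0, 0.006, 0], 0, -1], [[0, 0.006, 0], 0, -1], [[0, 0.006, 0], 0, -1], [[0, 0.004, 0], 0, -1]])

```text
time_s: 9.15
tool_pos: [0.6643, 0.1593, 0.0678]
eef_rot: [2.386, 2.043, 0.0]
contact_force: [-1.7, -0.7, 0.0]
width: 0.0002
```

>>> servo_tool(targets=[[[0, 0, 0], 0, -1], [[0, -0.006, 0], 0, -1], [[0, 0, -0.03], 0, -1], [[0, 0, -0.05], 0, -1], [[0, 0, -0.05], 0, -1], [[0, -0.055, -0.02], 0, -1], [[0, -0.055, 0], 0, -1], [[0, -0.055, 0], 0, -1]])

```text
time_s: 10.15
tool_pos: [0.493, 0.186, 0.2183]
eef_rot: [2.386, 2.043, 0.002]
contact_force: [0.2, 0.8, -0.0]
width: -0.0001
```

>>> servo_tool(targets=[[[0.05, -0.03, 0], 0, -1], [[0.05, -0.03, 0], 0, -1], [[0.05, -0.02, 0], 0, -1], [[0.05, -0.02, 0], 0, -1], [[0.05, 0, 0], 0, -1], [[0, 0, 0], 0, -1]])

```text
time_s: 10.9
tool_pos: [0.4336, 0.4508, 0.2174]
eef_rot: [-2.382, -2.048, -0.001]
contact_force: [-1.5, 0.5, 0.4]
width: -0.0
```

Run:
```python
from fit import *
p=np.load("pose.npy"); print(sensors.sense()["contact_force"])
out=[]
for n,(r0,c0) in(("top",(125,190)),("scene",(120,235))):
    C=eyes.camera(n); k=4; im=cv2.resize(C["image"],None,fx=k,fy=k,interpolation=cv2.INTER_CUBIC)
    for x in (31,52):
        cv2.polylines(im,[np.round((proj(C,T(p,np.array([[x-42,-42,54],[x-42,42,54],[x+42,42,54],[x+42,-42,54]])/1000.))+.5)*k).astype(np.int32)],True,(0,0,255) if x==52 else (0,255,255),1)
    out.append(im[r0*k:(r0+140)*k,c0*k:(c0+100)*k])
cv2.imwrite("pics/end.png",np.hstack(out))
```

```text
[-1.48178639  0.46109762  0.42942496]
```

View pics/end.png

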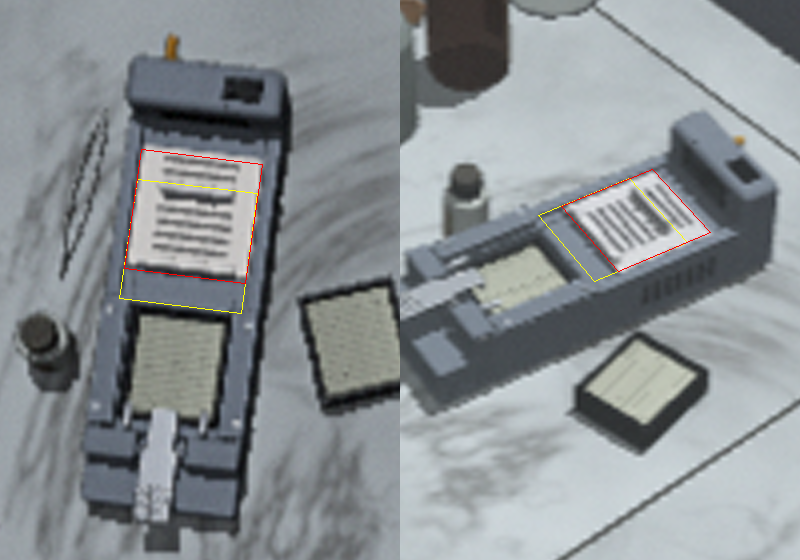

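The cover lies flat on the deck. Its outline, at (125–262, 150–282) in the top half, coincides with origin x of about 52, which is clear of the rail-end limit of 31. The filter at (180,365) is uncovered, the tab has sprung back, and the vial, tweezers and new filter have not moved. The hand is clear, so I hand in.

```bash
python3 -c "
from h import *
print(sensors.sense()['time_s'],manip.sign_off())"
```

```text
the job is handed in; nothing more can be done
11.0 None
```

The job is done and handed in at 11.0 s. With the fingers shut I pressed the snap tab down about 9 mm, at about 6 N downward. The cover jumped some 13 mm rearward, and I pushed it by its finger bar until its origin was at about pump x 52.

- **Final pictures:** From both cameras the cover lies flat on the deck, about 20 mm past the point where it leaves the rails and short of the motor hood. The filter is uncovered and the tab has sprung back. The vial, tweezers and new filter stand as before. The hand is well clear and touches nothing.
- **Disagreements:** The fitted pump outline was a few millimetres off at the front casing, but it matched the tab and cover well. While the tab was pressed, the wrist also read about 5 N toward the robot; it was gone on release. A reading of about 1.5 N remained with the hand in free air, so I took that as sensor noise.

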